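# Sort the stone carver's table after the demonstration

## Task

Tidy the stone carver's table: stand the two sawn stone blanks upright in the wooden box, one in each bay; put the two sanding blocks pad down and flat in the steel tray, one in each bay; and stand the finished stone owl upright in the recess of the round wooden plinth. Set each piece down rather than dropping it, and leave the small metal tin and the amber jar that stand among the pieces where they are.

Things in the scene. Friction and masses are not known exactly. Their poses are not given: they have to be found in the camera images.
- sander1: hand sanding block: black abrasive pad and pale wooden board, together 70 x 40 mm and 14 mm thick, with a brown wooden grip ridge on top, 66 mm long, 24 mm wide, from 14 to 56 mm high, best gripped across its width about 40 mm up. About 120 g. Origin: centre of the underside; x along the 70 mm length, y across, z up. Starts pad down. The two sanding blocks are alike
- sander2: hand sanding block: black abrasive pad and pale wooden board, together 70 x 40 mm and 14 mm thick, with a brown wooden grip ridge on top, 66 mm long, 24 mm wide, from 14 to 56 mm high, best gripped across its width about 40 mm up. About 120 g. Origin: centre of the underside; x along the 70 mm length, y across, z up. Starts pad down. The two sanding blocks are alike
- blank1: sawn blank of rough grey stone: square block 44 x 44 mm, 46 mm high, with a smaller roughed-out step on top (30 x 34 mm, up to 58 mm high). About 270 g. Grip it by the square block about 34 mm up. Origin: centre of the underside; x and y square to the sides, z up. Starts upright. The two blanks are alike
- blank2: sawn blank of rough grey stone: square block 44 x 44 mm, 46 mm high, with a smaller roughed-out step on top (30 x 34 mm, up to 58 mm high). About 270 g. Grip it by the square block about 34 mm up. Origin: centre of the underside; x and y square to the sides, z up. Starts upright. The two blanks are alike
- owl: finished owl carved in light grey stone: a smooth upright cylinder 46 mm in diameter with a domed head, two short ears and a beak; about 74 mm high; its sides are straight up to 54 mm, grip them about 38 mm up (keep the fingers off the beak and eyes, which lie to its -x and above 42 mm; they are only seen, not felt). About 270 g. Origin: centre of the underside, z up. Starts upright
- steel_tray: shallow bare steel tray, fixed, 104 (x) x 143 (y) x 18 mm high, walls 5 mm; one divider along x, as high as the walls, splits it into two bays, each 94 (x) x 64 (y) mm inside, centred at y = +34.5 and -34.5 mm. Floor 5 mm thick. Origin: centre of the underside. A sanding block fits a bay with its length along the tray's x
- wood_box: shallow wooden box, fixed, 80 (x) x 154 (y) x 18 mm high, walls 6 mm; one divider along x, as high as the walls, splits it into two square bays, each 68 x 68 mm inside, centred at y = +37 and -37 mm. Floor 6 mm thick. Origin: centre of the underside
- plinth: round turned dark wooden plinth, fixed, about 108 mm across and 26 mm high, with a flat round recess in its top: about 77 mm across at its floor, 7 mm deep, its floor 19 mm above the origin. Origin: centre of the underside, z up
- tin: bystander: small closed metal tin, 34 mm in diameter, 42 mm high, loose, to be left alone. Origin: centre of the underside
- jar: bystander: small amber glass jar with a white cap, 36 mm in diameter, 50 mm high, loose, to be left alone. Origin: centre of the underside
There are look-alikes about, which are no part of the job. What is shaped like the steel_tray but green or yellow is not meant. Leave any pink or turquoise look-alike of the blank1 alone.

How it is judged:
By the outcome, as a careful person would: the job done as asked, in the order asked, and still so for the second after the job is handed in, with the robot touching nothing.
It also fails if it takes over 128 s, if anything falls off the work surface, if the arm or the gripper's body presses on something with over 40 N, if the wrist force passes 120 N, or if a joint passes its speed limit or range.

## Robot

A 7-joint arm with a two-finger parallel gripper is mounted at the origin on the work surface. World frame = base frame: x ahead of the robot, y to its left, z up, the work surface at z = 0. Lengths are in m, angles in rad, forces in N, time in s.
With the tool pointing down it reaches from about 0.375 to 0.925 m from the base axis. Payload 3.1 kg.
Tool frame: the origin (TCP) lies where the fingers leave the gripper's body, on its centre line; the fingertips stand 73 mm ahead of it and the grasp point (between the pads) lies 54 mm ahead of it; z points along the fingers, x is the direction in which the jaws open and shut, and the axes are right-handed (so a half turn about z gives the same grasp; the last joint's range is limited). The gripper opens to 85 mm and grips with 20 to 120 N. Pads are 22 mm wide; open, the fingers measure 114 mm over their backs; the gripper's body (76 mm by 85 mm) begins 54 mm behind the grasp point. The pads swing forward as they close: fully open they stand 13 mm farther back than shut.
Start: joints at [-1.28, 0.383, 0.044, 1.598, -0.018, 1.161, -0.05], TCP at [0.246, 0.601, 0.304] pointing down, gripper open.
Joint ranges: [-2.61, 2.61], [-0.41, 2.15], [-1.48, 1.57], [0, 2.5], [-1.57, 4.71], [0.05, 1.97], [-2.85, 2.85]. Speed limits (rad/s): [2.79, 2.79, 3.14, 3.14, 3.14, 3.14, 3.14].

## Interface

Orientations are given as a unit quaternion [x, y, z, w].
In Python, from workcell import bot, eyes gives the robot as it stands. The module is installed in compiled form; this text tells all that it offers.
- The arm moves only by the tool send_rows, never from a script. Its argument "deltas" is a list of rows, each a list of 5 numbers: the shift along the tool's x, y, z in m, then the turn about the tool's z in degrees, then the closure, from -1 (fully open) to 1 (shut), so that 0 is half open. In form: [[tx, ty, tz, twist, jaw], ...]. A call has 1 to 8 rows; each row is the pose to reach, as a shift and turn from the pose commanded when the call began, along the tool's axes at that moment; what a row does not reach only later rows make up. A row lasts 1/10 s, in which the tool goes at most 50 mm and 8.59 degrees, less where a joint would pass 70% of its speed; a pose out of reach is approached as far as the arm can. A call with a gripper value outside its range is refused whole. The fingers move at their own pace and stop on an object; "force" is the grip in N (left out, the last holds). Time passes only in rows, so rows that repeat a pose let the fingers close. It gives the time, the measured TCP pose, the force and the opening at its end, in the units of the state.
- bot.sense(): the state, without advancing time (a new reading comes with each control period).
- eyes.snapshot(name): name is "scene" or "top"; returns a dict with "pixels" (420x560x3 uint8, red, green, blue), "depth" (420x560 float32, m along the optical axis (not along the pixel's ray), 0 where there is no reading), "fovy" (degrees; the focal length in pixels is half the picture's height over the tangent of half this angle, whatever the lens; pixels are square), "cx", "cy" (the principal point, pixels), "R" (3x3) and "t" (3): a world point X has camera coordinates R X + t. Camera axes: x right, y down, z forward; pixel columns grow to the right and rows downward; lengths in m; the calibration is good to about 2 mm. A picture is of the moment at which its call begins.
- bot.sign_off(): hands the job in, once; it reports no verdict.
Trained networks look in a picture, given as the dict that the camera call returned (one of the last four; its "shot" number tells which), for a name from the list of things; names that differ only in an ending like _2 or _b are one class to them, and where a whole thing is asked for, a point or a joint stands for the part that bears it (a point fixed in the world has none). Each returns a list of dicts, best first, with "confidence" (0 to 1); they miss things now and then, are a little off and sometimes report something else, mostly with a low value. They report only what shows in the picture. A call takes as long as a camera call. They do not tell look-alikes from the thing itself.
- eyes.recognise(picture, name): "location" ([x, y, z] in m, in world coordinates, good to about 4 mm: the middle of the surface that is visible of it).
- eyes.tip_of(picture, name): "location" ([x, y, z] in m, in world coordinates, good to about 4 mm: a listed point, or the origin of a listed thing).
The state is a dict: "clock": time; "qpos": joint angles; "qvel": joint speeds; "tau": joint torques, N m; "eef_pos": TCP position; "eef_rot": TCP orientation; "contact_force": force on the tool from outside, world axes, zero at the start; "moment": the same for the moment, N m; "grip_width": finger opening in m.
Only numpy, scipy, OpenCV 4.12 (cv2) and the standard library are available. Lean on these libraries where they do the work, as an engineer would, in place of code of your own. Each camera call takes 0.05 s, during which the arm holds its last target.

## Working session

There is one attempt and no reset: what is moved stays moved. The work goes in short steps, Python scripts to look and compute and a tool call to move; the robot and the scene stay as the last step left them, time stands still between calls to the robot, and variables do not carry over. Pictures are saved under pics/ and viewed, and the job is handed in when it is done.

Besides the shell and the picture viewer there is one more tool, called after ">>>" in YAML: its name, and indented under it one key for each argument. send_rows: Moves the arm, as the interface text tells. Its arguments: {"type":"object","properties":{"deltas":{"type":"array"},"force":{"type":"number"}},"required":["deltas"]}

```bash
mkdir -p pics; ls; python3 - <<'E'
from workcell import bot, eyes
import cv2,pickle
s=bot.sense(); print({k:s[k] for k in('clock','eef_pos','eef_rot','contact_force','grip_width')})
for n in('scene','top'):
    p=eyes.snapshot(n); cv2.imwrite(f'pics/{n}0.png',cv2.resize(p['pixels'][:,:,::-1],(784,588),interpolation=cv2.INTER_CUBIC))
    pickle.dump(p,open(f'{n}0.pkl','wb')); print(n,p['fovy'],p['cx'],p['cy'],p['R'],p['t'])
    for o in('sander1','blank1','owl','steel_tray','wood_box','plinth','tin','jar'):
        for d in eyes.tip_of(p,o): print(n,o,d['confidence'],[round(float(v),3) for v in d['location']])
print(bot.sense()['clock'])
E
```

```text
pics
{'clock': 0.0, 'eef_pos': array([0.24608098, 0.60079251, 0.30244314]), 'eef_rot': array([ 8.30361244e-01,  5.57223828e-01, -1.08034450e-03,  8.02568911e-04]), 'contact_force': array([0.57829039, 0.86920122, 1.21973341]), 'grip_width': 0.08555815380136587}
scene 53.95730822456566 274.9480724307683 206.6762926917326 [[-0.40935129  0.91232099  0.01009649]
 [ 0.66093822  0.30415011 -0.68604182]
 [-0.6289612  -0.27415895 -0.72749205]] [ 0.23577171 -0.27666664  1.37993545]
scene sander1 0.75 [0.519, -0.088, 0.005]
scene blank1 0.89 [0.439, 0.0, 0.0]
scene blank1 0.77 [0.35, -0.05, -0.001]
scene blank1 0.56 [0.515, 0.093, 0.001]
scene blank1 0.55 [0.33, 0.104, -0.001]
scene owl 0.86 [0.43, 0.194, -0.002]
scene steel_tray 0.87 [0.291, -0.206, 0.0]
scene steel_tray 0.86 [0.679, -0.449, 0.0]
scene steel_tray 0.77 [0.506, -0.341, -0.002]
scene wood_box 0.87 [0.515, 0.346, -0.006]
scene tin 0.57 [0.428, -0.096, -0.003]
scene jar 0.79 [0.435, 0.099, 0.001]
top 49.381156266956495 281.7131188247409 211.24511804592586 [[-0.00351634 -0.99996847  0.00712009]
 [-0.99002029  0.00247808 -0.14090307]
 [ 0.14088098 -0.00754449 -0.98999779]] [-0.04662112  0.49182958  1.26044047]
top sander1 0.69 [0.517, -0.082, 0.004]
top sander1 0.65 [0.451, -0.19, -0.002]
top blank1 0.8 [0.353, -0.051, -0.003]
top blank1 0.78 [0.332, 0.105, 0.0]
top blank1 0.56 [0.518, 0.09, -0.002]
top owl 0.6 [0.428, 0.189, 0.002]
top steel_tray 0.97 [0.504, -0.343, -0.001]
top steel_tray 0.9 [0.677, -0.449, -0.0]
top steel_tray 0.76 [0.288, -0.207, 0.0]
top steel_tray 0.67 [0.435, 0.1, 0.0]
top wood_box 0.84 [0.51, 0.343, 0.003]
top wood_box 0.36 [0.428, -0.103, -0.001]
top plinth 0.77 [0.658, -0.012, -0.004]
top tin 0.48 [0.431, -0.1, -0.001]
top jar 0.65 [0.436, 0.1, 0.001]
0.9
```

View pics/scene0.png

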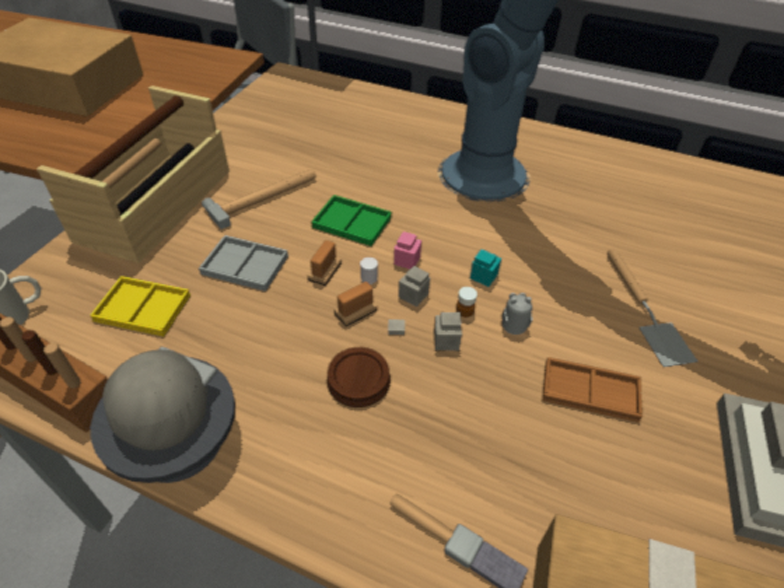

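View pics/top0.png

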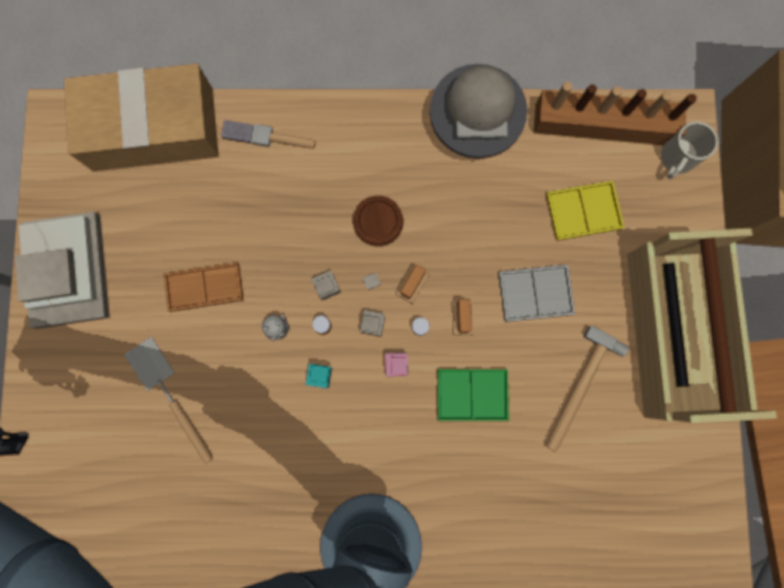

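```bash
cat > h.py <<'E'
import numpy as np,cv2
def cloud(p):
    d=p['depth'];f=210/np.tan(np.radians(p['fovy'])/2)
    v,u=np.mgrid[:420,:560]
    c=np.stack([(u-p['cx'])/f*d,(v-p['cy'])/f*d,d],-1)
    w=(c-p['t'])@p['R']; w[d<=0]=np.nan
    return w
def rect(w,c,r,z0,z1):
    m=(np.hypot(w[...,0]-c[0],w[...,1]-c[1])<r)&(w[...,2]>z0)&(w[...,2]<z1)
    q=w[m][:,:2]
    if len(q)<5:return None
    b=cv2.minAreaRect((q*1000).astype(np.float32))
    return len(q),np.round(b[0],1),np.round(b[1],1),round(b[2],1),np.round(np.nanmedian(w[m][:,2])*1000,1)
E
python3 - <<'E'
from h import *
import pickle
O={'s1':((.519,-.085),.05,[(.05,.062),(.010,.018)]),'s2':((.451,-.19),.05,[(.05,.062),(.01,.018)]),
'b1':((.515,.092),.045,[(.053,.065),(.04,.05)]),'b2':((.439,0),.045,[(.053,.065),(.04,.05)]),'owl':((.43,.192),.04,[(.03,.08),(.06,.08)]),
'tray':((.504,-.342),.11,[(.014,.023),(.002,.008)]),'box':((.512,.345),.11,[(.014,.023),(.003,.009)]),'pl':((.658,-.012),.075,[(.022,.03),(.016,.022)]),
'tin':((.43,-.098),.035,[(.037,.047)]),'jar':((.435,.1),.035,[(.045,.055)]),'flat':((.52,.0),.03,[(.004,.05)])}
for n in('scene','top'):
    p=pickle.load(open(n+'0.pkl','rb'));w=cloud(p)
    m=(np.abs(w[...,0]-.6)<.03)&(np.abs(w[...,1]-.2)<.05);print(n,'table z',np.nanmedian(w[m][:,2]))
    for k,(c,r,L) in O.items():
        for l in L: print(k,l,rect(w,c,r,*l))
    f=3
    img=p['pixels']; 
    x0,y0=(190,160) if n=='top' else(200,150)
    cv2.imwrite(f'pics/crop_{n}.png',cv2.resize(img[y0:y0+130,x0:x0+175 ,::-1],None,fx=4.4,fy=4.4,interpolation=cv2.INTER_CUBIC))
E
```

```text
scene table z 0.0008397291919905357
s1 (0.05, 0.062) (214, array([522.1, -86.1]), array([26.8, 65.4]), 60.5, np.float64(56.3))
s1 (0.01, 0.018) (146, array([531.2, -79.1]), array([37.4, 78.1]), 36.5, np.float64(14.6))
s2 (0.05, 0.062) (165, array([ 452.5, -188.7]), array([65.1, 26. ]), 2.9, np.float64(56.5))
s2 (0.01, 0.018) (115, array([ 452.4, -188.5]), array([40.3, 72.5]), 89.5, np.float64(14.4))
b1 (0.053, 0.065) (153, array([511.5,  91.8]), array([32. , 34.4]), 25.5, np.float64(58.6))
b1 (0.04, 0.05) (152, array([517.7,  91.2]), array([44.7, 43.6]), 24.4, np.float64(46.4))
b2 (0.053, 0.065) (130, array([ 4.36e+02, -4.00e-01]), array([35.3, 31.2]), 78.0, np.float64(58.3))
b2 (0.04, 0.05) (126, array([440.8,  -5. ]), array([45.2, 45.2]), 78.1, np.float64(46.3))
owl (0.03, 0.08) (385, array([430.5, 191.7]), array([52. , 49.1]), 24.2, np.float64(59.8))
owl (0.06, 0.08) (191, array([428.9, 187.8]), array([48.8, 38.1]), 45.2, np.float64(66.2))
tray (0.014, 0.023) (399, array([ 502.1, -342.7]), array([108.4, 144.9]), 6.0, np.float64(17.8))
tray (0.002, 0.008) (1346, array([ 505. , -342
[... 1798 characters left out ...]
 array([217.3, 216.1]), 64.4, np.float64(4.3))
box (0.014, 0.023) (364, array([514.9, 346.5]), array([ 80.9, 154.5]), 8.9, np.float64(17.8))
box (0.003, 0.009) (1265, array([511.4, 345.7]), array([213.2, 217.5]), 26.4, np.float64(5.1))
pl (0.022, 0.03) (450, array([654. , -13.5]), array([100.6, 100.9]), 43.1, np.float64(25.3))
pl (0.016, 0.022) (424, array([652.6, -10.7]), array([101.5,  84.4]), 24.4, np.float64(19.5))
tin (0.037, 0.047) (105, array([430.4, -97.7]), array([31.4, 31. ]), 0.3, np.float64(42.1))
jar (0.045, 0.055) (109, array([432.9, 100.4]), array([30.4, 31.2]), 88.9, np.float64(50.3))
flat (0.004, 0.05) (113, array([521.8,  -0.9]), array([52.5, 52.9]), 38.8, np.float64(12.3))
```

View pics/crop_top.png

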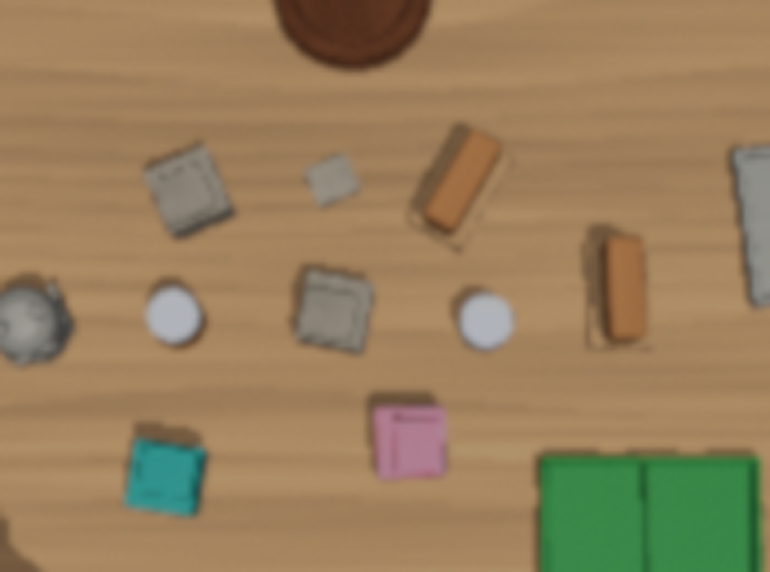

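View pics/crop_scene.png

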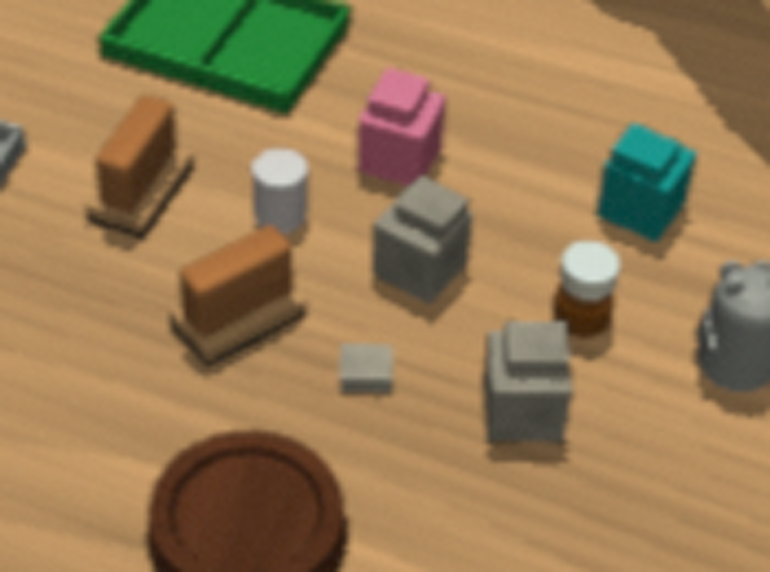

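Objects that could be confused, by pixel in the 784x588 top view:
- **Blanks:** grey at (326,284) and (372,322). The pink (397,364) and turquoise (318,375) pieces are look-alikes, and the small grey chip at (371,281) is neither.
- **Tray:** the grey one at (536,293). Green (473,394) and yellow (585,210) are not meant.

The crops confirm that the grey stepped blocks and the bare steel tray are the right ones. The owl's face points towards −y.

```bash
cat > g.py <<'E'
import sys,numpy as np
from workcell import bot
from scipy.spatial.transform import Rotation as Ro
# args: x,y,z,yaw (mm,deg) per waypoint
s=bot.sense();p=s['eef_pos']*1000;M=Ro.from_quat(s['eef_rot']).as_matrix()
a=np.degrees(np.arctan2(M[1,0],M[0,0]))
print('t %.2f'%s['clock'],np.round(p,1),'yaw %.1f'%a,'tilt',np.round(M[:2,2],3),'w %.1f'%(s['grip_width']*1000),'F',np.round(s['contact_force'],1),'q',np.round(s['qpos'],2))
for arg in sys.argv[1:]:
    x,y,z,b=map(float,arg.split(','))
    d=M.T@(np.array([x,y,z])-p)
    print(arg,'->',np.round(d/1000,4).tolist(),'twist %.1f'%(-(b-a)))
E
python3 g.py 516,92,220,114 516,92,88,114
```

```text
t 0.90 [246.4 601.5 303.9] yaw 67.7 tilt [0. 0.] w 85.7 F [-0.  -0.5  0.2] q [-1.28  0.38  0.04  1.6  -0.02  1.16 -0.05]
516,92,220,114 -> [-0.3693, 0.4426, 0.0839] twist -46.3
516,92,88,114 -> [-0.3694, 0.4426, 0.2159] twist -46.3
```

>>> send_rows:
  deltas:
    - [-0.037,0.044,0.008,-6,-1]
    - [-0.074,0.089,0.016,-12,-1]
    - [-0.11,0.133,0.024,-18,-1]
    - [-0.147,0.177,0.032,-24,-1]
    - [-0.184,0.221,0.04,-30,-1]
    - [-0.221,0.266,0.048,-36,-1]
    - [-0.258,0.31,0.056,-42,-1]
    - [-0.295,0.354,0.064,-46.3,-1]
  force: 40

```text
clock: 1.7
eef_pos: [0.4328, 0.2497, 0.2491]
eef_rot: [0.543, 0.84, 0.001, 0.0]
contact_force: [0.7, 0.6, -0.4]
grip_width: 0.0854
```

```bash
python3 g.py 516,92,220,114 516,92,88,114
```

```text
t 1.70 [432.8 249.7 249.1] yaw 114.2 tilt [0.001 0.001] w 85.4 F [ 0.7  0.6 -0.4] q [-0.74  0.16  0.15  2.01 -0.03  0.97  1.41]
516,92,220,114 -> [-0.178, 0.011, 0.029] twist 0.2
516,92,88,114 -> [-0.178, 0.0109, 0.161] twist 0.2
```

>>> send_rows:
  deltas:
    - [0,0,0,0,-1]
    - [0,0,0,0,-1]
    - [0,0,0,0,-1]

```text
clock: 2.0
eef_pos: [0.4316, 0.253, 0.2492]
eef_rot: [0.544, 0.839, 0.001, -0.0]
contact_force: [1.5, 0.4, 0.1]
grip_width: 0.0856
```

```bash
python3 g.py 516,92,180,114 516,92,88,114
```

```text
t 2.00 [431.6 253.  249.2] yaw 114.1 tilt [0.    0.001] w 85.6 F [1.5 0.4 0.1] q [-0.75  0.16  0.15  2.01 -0.03  0.97  1.41]
516,92,180,114 -> [-0.1814, 0.0112, 0.069] twist 0.1
516,92,88,114 -> [-0.1815, 0.0112, 0.161] twist 0.1
```

>>> send_rows:
  deltas:
    - [-0.045,0.003,0.017,0,-1]
    - [-0.09,0.006,0.034,0,-1]
    - [-0.135,0.008,0.05,0,-1]
    - [-0.181,0.011,0.069,0,-1]
    - [-0.181,0.011,0.069,0,-1]
    - [-0.181,0.011,0.069,0,-1]

```text
clock: 2.6
eef_pos: [0.5158, 0.0914, 0.1793]
eef_rot: [0.545, 0.839, -0.0, -0.0]
contact_force: [-0.9, 0.4, -0.8]
grip_width: 0.0854
```

```bash
python3 g.py 516,92,88,114
```

```text
t 2.60 [515.8  91.4 179.3] yaw 114.0 tilt [-0.001  0.   ] w 85.4 F [-0.9  0.4 -0.8] q [-0.48  0.31  0.26  2.01 -0.11  0.84  1.83]
516,92,88,114 -> [0.0005, 0.0005, 0.0913] twist 0.0
```

>>> send_rows:
  deltas:
    - [0,0,0.035,0,-1]
    - [0,0,0.07,0,-1]
    - [0,0,0.088,0,-1]
    - [0,0,0.091,0,-1]
    - [0,0,0.091,0,1]
    - [0,0,0.091,0,1]
    - [0,0,0.091,0,1]
    - [0,0,0.091,0,1]
  force: 40

```text
clock: 3.4
eef_pos: [0.5173, 0.0915, 0.0906]
eef_rot: [0.544, 0.839, 0.002, 0.001]
contact_force: [0.0, 1.1, 3.9]
grip_width: 0.0434
```

>>> send_rows:
  deltas:
    - [0,0,0,0,1]
    - [0,0,0,0,1]
    - [0,0,0,0,1]

```text
clock: 3.7
eef_pos: [0.5173, 0.0916, 0.0906]
eef_rot: [0.544, 0.839, 0.002, 0.001]
contact_force: [-1.0, 1.4, 6.6]
grip_width: 0.0434
```

```bash
python3 g.py 516,92,200,114 510.1,382.6,200,98.7
```

```text
t 3.70 [517.3  91.6  90.6] yaw 114.0 tilt [0.003 0.002] w 43.4 F [-1.   1.4  6.6] q [-0.45  0.46  0.23  2.04 -0.17  0.65  1.88]
516,92,200,114 -> [0.0009, -0.0006, -0.1094] twist 0.0
510.1,382.6,200,98.7 -> [0.2687, 0.1124, -0.1089] twist 15.3
```

>>> send_rows:
  deltas:
    - [0,0,-0.03,0,1]
    - [0,0,-0.06,0,1]
    - [0,0,-0.085,0,1]
    - [0,0,-0.1,0,1]
    - [0,0,-0.1,0,1]

```text
clock: 4.2
eef_pos: [0.5172, 0.0906, 0.1911]
eef_rot: [0.545, 0.839, 0.002, 0.002]
contact_force: [0.4, -0.1, -2.4]
grip_width: 0.0433
```

```bash
python3 g.py 510.1,382.6,190,98.7
```

```text
t 4.20 [517.2  90.6 191.1] yaw 114.0 tilt [0.005 0.001] w 43.3 F [ 0.4 -0.1 -2.4] q [-0.49  0.29  0.27  2.01 -0.1   0.85  1.83]
510.1,382.6,190,98.7 -> [0.2697, 0.1123, 0.0014] twist 15.3
```

>>> send_rows:
  deltas:
    - [0.018,0.008,0.001,2,1]
    - [0.054,0.022,0.001,4,1]
    - [0.094,0.039,0.001,6,1]
    - [0.135,0.056,0.001,8,1]
    - [0.176,0.073,0.001,10,1]
    - [0.216,0.09,0.001,12,1]
    - [0.247,0.103,0.001,14,1]
    - [0.27,0.112,0.001,15.3,1]

```text
clock: 5.0
eef_pos: [0.506, 0.3858, 0.1855]
eef_rot: [0.65, 0.76, -0.001, -0.001]
contact_force: [0.6, -0.1, -2.3]
grip_width: 0.0435
```

>>> send_rows:
  deltas:
    - [0,0,0,0,1]
    - [0,0,0,0,1]
    - [0,0,0,0,1]

```text
clock: 5.3
eef_pos: [0.5083, 0.3803, 0.1864]
eef_rot: [0.652, 0.758, -0.002, 0.0]
contact_force: [1.0, -1.3, -2.6]
grip_width: 0.0434
```

```bash
python3 g.py 510.1,382.6,110,98.7; python3 - <<'E'
from workcell import eyes
import cv2
p=eyes.snapshot('scene');cv2.imwrite('pics/a1.png',cv2.resize(p['pixels'][160:320,340:500,::-1],None,fx=3.5,fy=3.5))
E
```

```text
t 5.30 [508.3 380.3 186.4] yaw 98.6 tilt [-0.002 -0.003] w 43.4 F [ 1.  -1.3 -2.6] q [-0.88  0.48  0.21  1.74 -0.12  0.94  1.11]
510.1,382.6,110,98.7 -> [0.0022, 0.0023, 0.0764] twist -0.1
```

View pics/a1.png

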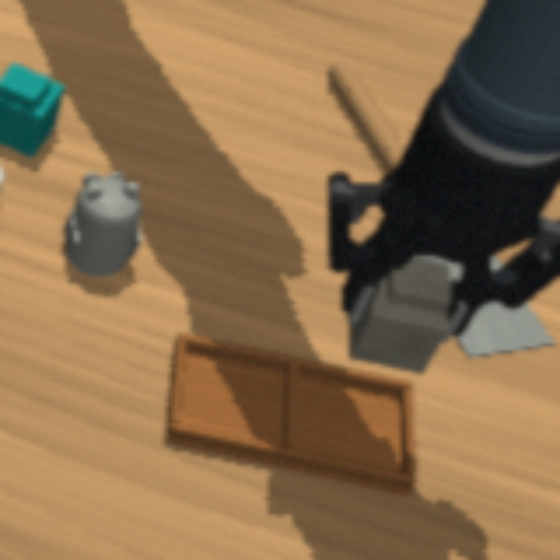

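The blank is held upright near (400,320), over the right-hand bay of the box at (350,430). Lowering it.

>>> send_rows:
  deltas:
    - [0.002,0.002,0.025,0,1]
    - [0.002,0.002,0.05,0,1]
    - [0.002,0.002,0.07,0,1]
    - [0.002,0.002,0.082,0,1]
    - [0.002,0.002,0.084,0,1]
    - [0.002,0.002,0.084,0,1]

```text
clock: 5.95
eef_pos: [0.5103, 0.3845, 0.104]
eef_rot: [0.652, 0.758, -0.0, 0.0]
contact_force: [0.6, 0.6, -2.2]
grip_width: 0.0434
```

```bash
python3 g.py 510.1,382.6,97,98.7
```

```text
t 5.95 [510.3 384.5 104. ] yaw 98.7 tilt [ 0. -0.] w 43.4 F [ 0.6  0.6 -2.2] q [-0.86  0.6   0.19  1.76 -0.15  0.8   1.13]
510.1,382.6,97,98.7 -> [-0.0018, -0.0005, 0.007] twist -0.0
```

>>> send_rows:
  deltas:
    - [-0.001,0,0.003,0,1]
    - [-0.002,0,0.006,0,1]
    - [-0.002,0,0.008,0,1]
    - [-0.002,0,0.008,0,1]

```text
clock: 6.35
eef_pos: [0.5107, 0.3833, 0.0967]
eef_rot: [0.651, 0.759, 0.001, 0.0]
contact_force: [-1.1, -1.1, 1.5]
grip_width: 0.043
```

>>> send_rows:
  deltas:
    - [0,0,0,0,0.1]
    - [0,0,0,0,-0.2]
    - [0,0,0,0,-0.4]
    - [0,0,0,0,-0.4]
    - [0,0,-0.03,0,-0.4]
    - [0,0,-0.07,0,-0.4]
    - [0,0,-0.12,0,-0.4]
    - [0,0,-0.12,0,-0.4]

```text
clock: 7.15
eef_pos: [0.5146, 0.3863, 0.2247]
eef_rot: [0.651, 0.759, 0.008, 0.001]
contact_force: [0.6, -0.2, 1.2]
grip_width: 0.0597
```

```bash
python3 g.py 438.5,-3.5,180,-11.7; python3 - <<'E'
from workcell import eyes
import cv2
p=eyes.snapshot('scene');cv2.imwrite('pics/a2.png',cv2.resize(p['pixels'][160:320,340:500,::-1],None,fx=3.5,fy=3.5))
E
```

```text
t 7.15 [514.6 386.3 224.7] yaw 98.7 tilt [0.013 0.011] w 59.7 F [ 0.6 -0.2  1.2] q [-0.88  0.44  0.22  1.7  -0.11  0.99  1.1 ]
438.5,-3.5,180,-11.7 -> [-0.3741, -0.1348, 0.0394] twist 110.4
```

View pics/a2.png

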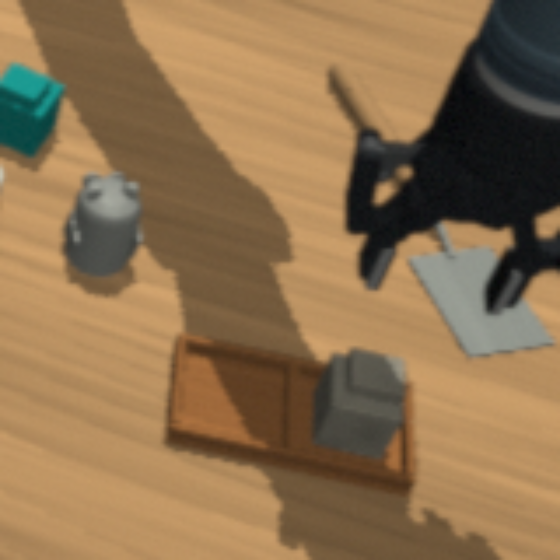

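The first blank stands upright in the right bay at (362,400). Next, blank 2.

>>> send_rows:
  deltas:
    - [-0.035,-0.013,0,8,-0.8]
    - [-0.07,-0.025,0,16,-0.8]
    - [-0.105,-0.038,0,24,-0.8]
    - [-0.14,-0.05,0,32,-0.8]
    - [-0.175,-0.063,0,40,-0.8]
    - [-0.21,-0.075,0,48,-0.8]
    - [-0.245,-0.088,0,56,-0.8]
    - [-0.28,-0.1,0,64,-0.8]

```text
clock: 8.0
eef_pos: [0.4522, 0.0897, 0.2146]
eef_rot: [0.955, 0.296, -0.001, 0.0]
contact_force: [0.1, -0.7, 0.6]
grip_width: 0.0771
```

>>> send_rows:
  deltas:
    - [0,0,0,8,-0.8]
    - [0,0,0,16,-0.8]
    - [0,0,0,24,-0.8]
    - [0,0,0,32,-0.8]
    - [0,0,0,40,-0.8]
    - [0,0,0,46.4,-0.8]
    - [0,0,0,46.4,-0.8]

```text
clock: 8.7
eef_pos: [0.4529, 0.0911, 0.2148]
eef_rot: [0.995, -0.102, -0.001, 0.001]
contact_force: [-0.1, -0.4, 0.5]
grip_width: 0.0767
```

```bash
python3 g.py 438.5,-3.5,180,-11.7
```

```text
t 8.70 [452.9  91.1 214.8] yaw -11.7 tilt [-0.002 -0.001] w 76.7 F [-0.1 -0.4  0.5] q [-0.87  0.15  0.63  2.14 -0.11  0.88 -0.38]
438.5,-3.5,180,-11.7 -> [0.0051, 0.0955, 0.0349] twist 0.0
```

>>> send_rows:
  deltas:
    - [0.002,0.03,0.01,0,-0.9]
    - [0.003,0.06,0.02,0,-0.9]
    - [0.005,0.09,0.03,0,-0.9]
    - [0.005,0.0955,0.035,0,-0.9]
    - [0.005,0.0955,0.035,0,-0.9]
    - [0.005,0.0955,0.035,0,-0.9]

```text
clock: 9.3
eef_pos: [0.4395, -0.0024, 0.1807]
eef_rot: [0.995, -0.101, -0.0, -0.0]
contact_force: [-0.0, 1.3, 0.6]
grip_width: 0.0816
```

```bash
python3 g.py 438.5,-3.5,89,-11.7
```

```text
t 9.30 [439.5  -2.4 180.7] yaw -11.6 tilt [-0.  0.] w 81.6 F [-0.   1.3  0.6] q [-0.72  0.17  0.68  2.22 -0.15  0.79 -0.14]
438.5,-3.5,89,-11.7 -> [-0.0007, 0.0013, 0.0917] twist 0.1
```

>>> send_rows:
  deltas:
    - [-0.001,0.001,0.035,0,-0.9]
    - [-0.001,0.001,0.07,0,-0.9]
    - [-0.001,0.001,0.088,0,-0.9]
    - [-0.001,0.001,0.091,0,-0.9]
    - [-0.001,0.001,0.091,0,1]
    - [-0.001,0.001,0.091,0,1]
    - [-0.001,0.001,0.091,0,1]
    - [-0.001,0.001,0.091,0,1]

```text
clock: 10.1
eef_pos: [0.4392, -0.0035, 0.0911]
eef_rot: [0.995, -0.101, 0.001, -0.001]
contact_force: [-1.1, 1.2, 6.1]
grip_width: 0.0432
```

>>> send_rows:
  deltas:
    - [0,0,0,0,1]
    - [0,0,0,0,1]
    - [0,0,-0.03,0,1]
    - [0,0,-0.06,0,1]
    - [0,0,-0.085,0,1]
    - [0,0,-0.1,0,1]
    - [0,0,-0.1,0,1]

```text
clock: 10.8
eef_pos: [0.4395, -0.004, 0.1917]
eef_rot: [0.995, -0.102, 0.002, -0.001]
contact_force: [0.3, 1.5, -3.7]
grip_width: 0.0438
```

```bash
python3 g.py 521.3,309.4,190,8.7
```

```text
t 10.80 [439.5  -4.  191.7] yaw -11.7 tilt [0.005 0.002] w 43.8 F [ 0.3  1.5 -3.7] q [-0.76  0.15  0.72  2.21 -0.14  0.81 -0.15]
521.3,309.4,190,8.7 -> [0.0167, -0.3234, 0.0029] twist -20.4
```

>>> send_rows:
  deltas:
    - [0.001,-0.02,0.002,-2,1]
    - [0.003,-0.06,0.002,-5,1]
    - [0.006,-0.105,0.002,-8,1]
    - [0.008,-0.15,0.002,-11,1]
    - [0.01,-0.195,0.002,-14,1]
    - [0.013,-0.24,0.002,-17,1]
    - [0.015,-0.28,0.002,-19,1]
    - [0.016,-0.31,0.002,-20.4,1]

```text
clock: 11.6
eef_pos: [0.5149, 0.3009, 0.185]
eef_rot: [0.997, 0.079, -0.002, -0.0]
contact_force: [-0.0, -1.5, -2.3]
grip_width: 0.0432
```

>>> send_rows:
  deltas:
    - [0,-0.008,0,0,1]
    - [0,-0.01,0,0,1]
    - [0,-0.01,0,0,1]
    - [0,-0.01,0,0,1]

```text
clock: 12.0
eef_pos: [0.5147, 0.3038, 0.1869]
eef_rot: [0.997, 0.075, -0.001, 0.001]
contact_force: [0.3, -0.6, -3.3]
grip_width: 0.0436
```

```bash
python3 g.py 521.3,309.4,104,8.7
```

```text
t 12.00 [514.7 303.8 186.9] yaw 8.6 tilt [-0.002 -0.002] w 43.6 F [ 0.3 -0.6 -3.3] q [-0.99  0.45  0.48  1.84 -0.25  0.92 -0.25]
521.3,309.4,104,8.7 -> [0.0075, -0.0047, 0.0829] twist -0.1
```

>>> send_rows:
  deltas:
    - [0.004,-0.002,0.02,0,1]
    - [0.0075,-0.005,0.045,0,1]
    - [0.0075,-0.005,0.07,0,1]
    - [0.0075,-0.005,0.081,0,1]
    - [0.0075,-0.005,0.083,0,1]
    - [0.0075,-0.005,0.083,0,1]

```text
clock: 12.6
eef_pos: [0.5221, 0.3114, 0.1052]
eef_rot: [0.997, 0.075, 0.0, 0.0]
contact_force: [0.3, -0.2, -2.8]
grip_width: 0.0435
```

```bash
python3 g.py 521.3,309.4,97,8.7
```

```text
t 12.60 [522.1 311.4 105.2] yaw 8.6 tilt [ 0. -0.] w 43.5 F [ 0.3 -0.2 -2.8] q [-0.94  0.58  0.43  1.85 -0.33  0.78 -0.2 ]
521.3,309.4,97,8.7 -> [-0.0011, 0.0019, 0.0082] twist -0.1
```

>>> send_rows:
  deltas:
    - [-0.001,0.001,0.003,0,1]
    - [-0.001,0.002,0.006,0,1]
    - [-0.001,0.002,0.009,0,1]
    - [-0.001,0.002,0.009,0,1]

```text
clock: 13.0
eef_pos: [0.5218, 0.3102, 0.0972]
eef_rot: [0.997, 0.076, 0.0, -0.0]
contact_force: [-1.0, 0.0, 3.1]
grip_width: 0.0433
```

>>> send_rows:
  deltas:
    - [0,0,0,0,0.1]
    - [0,0,0,0,-0.3]
    - [0,0,0,0,-0.6]
    - [0,0,0,0,-0.6]
    - [0,0,-0.03,0,-0.6]
    - [0,0,-0.07,0,-0.6]
    - [0,0,-0.12,0,-0.6]
    - [0,0,-0.12,0,-0.6]

```text
clock: 13.8
eef_pos: [0.5258, 0.3123, 0.2236]
eef_rot: [0.997, 0.076, 0.007, -0.004]
contact_force: [1.4, 0.4, -0.6]
grip_width: 0.0684
```

```bash
python3 g.py 520.5,-85,190,60.5; python3 - <<'E'
from workcell import eyes
import cv2
p=eyes.snapshot('scene');cv2.imwrite('pics/a3.png',cv2.resize(p['pixels'][160:320,340:500,::-1],None,fx=3.5,fy=3.5))
E
```

```text
t 13.80 [525.8 312.3 223.6] yaw 8.7 tilt [0.013 0.009] w 68.4 F [ 1.4  0.4 -0.6] q [-1.    0.42  0.5   1.79 -0.24  0.97 -0.26]
520.5,-85,190,60.5 -> [-0.0657, 0.3921, 0.0299] twist -51.8
```

View pics/a3.png

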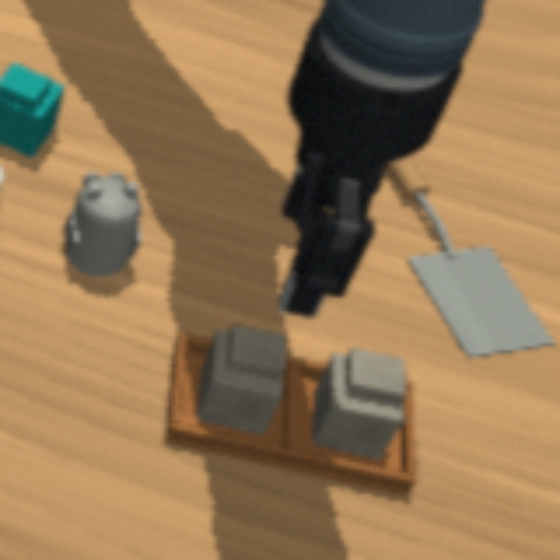

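Both blanks stand upright, at (245,380) and (362,400). Next, sander 1.

>>> send_rows:
  deltas:
    - [-0.006,0.035,0.003,-7,-0.4]
    - [-0.013,0.08,0.006,-14,-0.4]
    - [-0.02,0.125,0.01,-21,-0.4]
    - [-0.028,0.17,0.014,-28,-0.4]
    - [-0.036,0.215,0.018,-35,-0.4]
    - [-0.044,0.26,0.022,-42,-0.4]
    - [-0.051,0.305,0.026,-48,-0.4]
    - [-0.058,0.345,0.028,-51.8,-0.4]

```text
clock: 14.65
eef_pos: [0.5145, -0.042, 0.1862]
eef_rot: [0.863, 0.505, -0.001, -0.0]
contact_force: [2.0, 0.5, -0.4]
grip_width: 0.06
```

>>> send_rows:
  deltas:
    - [0,0,0,0,-0.4]
    - [0,0,0,0,-0.4]

```text
clock: 14.85
eef_pos: [0.5149, -0.041, 0.1866]
eef_rot: [0.865, 0.502, -0.001, -0.001]
contact_force: [-0.6, 0.7, -1.1]
grip_width: 0.0599
```

```bash
python3 g.py 520.5,-85,180,60.5
```

```text
t 14.85 [514.9 -41.  186.6] yaw 60.3 tilt [-0.002 -0.   ] w 59.9 F [-0.6  0.7 -1.1] q [-0.41  0.3   0.47  2.03 -0.18  0.85  1.21]
520.5,-85,180,60.5 -> [-0.0354, 0.0266, 0.0066] twist -0.2
```

>>> send_rows:
  deltas:
    - [-0.015,0.012,0.003,0,-0.4]
    - [-0.03,0.024,0.006,0,-0.4]
    - [-0.0355,0.0265,0.01,0,-0.4]
    - [-0.0355,0.0265,0.01,0,-0.4]
    - [-0.0355,0.0265,0.01,0,-0.4]

```text
clock: 15.35
eef_pos: [0.5214, -0.0817, 0.1773]
eef_rot: [0.863, 0.505, -0.0, -0.001]
contact_force: [-0.8, 0.5, -0.2]
grip_width: 0.06
```

```bash
python3 g.py 520.5,-85,94,60.3
```

```text
t 15.35 [521.4 -81.7 177.3] yaw 60.6 tilt [-0.001  0.001] w 60.0 F [-0.8  0.5 -0.2] q [-0.33  0.34  0.47  2.01 -0.21  0.84  1.31]
520.5,-85,94,60.3 -> [-0.0033, 0.001, 0.0833] twist 0.3
```

>>> send_rows:
  deltas:
    - [-0.002,0.001,0.03,0,-0.4]
    - [-0.002,0.001,0.06,0,-0.4]
    - [-0.002,0.001,0.078,0,-0.4]
    - [-0.002,0.001,0.083,0,-0.4]
    - [-0.002,0.001,0.083,0,-0.4]
    - [-0.002,0.001,0.083,0,1]
    - [-0.002,0.001,0.083,0,1]
    - [-0.002,0.001,0.083,0,1]
  force: 30

```text
clock: 16.15
eef_pos: [0.5227, -0.0859, 0.0962]
eef_rot: [0.864, 0.504, 0.001, 0.001]
contact_force: [1.4, 1.3, 4.0]
grip_width: 0.0238
```

>>> send_rows:
  deltas:
    - [0,0,0,0,1]
    - [0,0,0,0,1]
    - [0,0,0,0,1]

```text
clock: 16.45
eef_pos: [0.5227, -0.0859, 0.0962]
eef_rot: [0.864, 0.504, 0.001, 0.0]
contact_force: [-0.2, 0.8, 7.0]
grip_width: 0.0234
```

>>> send_rows:
  deltas:
    - [0,0,-0.03,0,1]
    - [0,0,-0.06,0,1]
    - [0,0,-0.085,0,1]
    - [0,0,-0.1,0,1]
    - [0,0,-0.1,0,1]
    - [0,0,-0.1,0,1]

```text
clock: 17.05
eef_pos: [0.5209, -0.0856, 0.1941]
eef_rot: [0.864, 0.504, -0.0, -0.0]
contact_force: [-0.6, 0.4, -1.4]
grip_width: 0.0236
```

```bash
python3 g.py 504.7,-375.8,190,96.2
```

```text
t 17.05 [520.9 -85.6 194.1] yaw 60.5 tilt [-0.001  0.   ] w 23.6 F [-0.6  0.4 -1.4] q [-0.34  0.31  0.49  2.   -0.19  0.87  1.31]
504.7,-375.8,190,96.2 -> [-0.2606, 0.1286, 0.004] twist -35.7
```

>>> send_rows:
  deltas:
    - [-0.015,0.008,0.002,-3,1]
    - [-0.05,0.025,0.002,-8,1]
    - [-0.09,0.044,0.002,-13,1]
    - [-0.13,0.064,0.002,-18,1]
    - [-0.17,0.084,0.002,-23,1]
    - [-0.21,0.104,0.002,-28,1]
    - [-0.24,0.118,0.002,-33,1]
    - [-0.26,0.1285,0.002,-35.7,1]

```text
clock: 17.85
eef_pos: [0.5026, -0.3786, 0.1903]
eef_rot: [0.668, 0.744, -0.001, -0.002]
contact_force: [-0.2, 1.1, -1.9]
grip_width: 0.0237
```

>>> send_rows:
  deltas:
    - [0,0,0,0,1]
    - [0,0,0,0,1]
    - [0,0,0,0,1]

```text
clock: 18.15
eef_pos: [0.5055, -0.3732, 0.1911]
eef_rot: [0.667, 0.745, 0.0, -0.002]
contact_force: [-0.5, 0.6, -1.9]
grip_width: 0.0236
```

```bash
python3 g.py 504.7,-375.8,110,96.2
```

```text
t 18.15 [ 505.5 -373.2  191.1] yaw 96.3 tilt [-0.002  0.003] w 23.6 F [-0.5  0.6 -1.9] q [ 0.23  0.49  0.43  1.76 -0.25  0.95  2.45]
504.7,-375.8,110,96.2 -> [-0.0028, -0.0009, 0.0811] twist 0.1
```

>>> send_rows:
  deltas:
    - [-0.002,-0.001,0.025,0,1]
    - [-0.0025,-0.001,0.05,0,1]
    - [-0.0025,-0.001,0.07,0,1]
    - [-0.0025,-0.001,0.079,0,1]
    - [-0.0025,-0.001,0.081,0,1]
    - [-0.0025,-0.001,0.081,0,1]

```text
clock: 18.75
eef_pos: [0.5054, -0.3774, 0.1121]
eef_rot: [0.667, 0.745, 0.0, 0.0]
contact_force: [0.5, -0.6, -1.7]
grip_width: 0.0235
```

```bash
python3 g.py 504.7,-375.8,101,96.2
```

```text
t 18.75 [ 505.4 -377.4  112.1] yaw 96.3 tilt [0. 0.] w 23.5 F [ 0.5 -0.6 -1.7] q [ 0.27  0.6   0.39  1.79 -0.3   0.82  2.49]
504.7,-375.8,101,96.2 -> [0.0016, -0.0005, 0.0111] twist 0.1
```

>>> send_rows:
  deltas:
    - [0.001,0,0.004,0,1]
    - [0.0015,0,0.007,0,1]
    - [0.0015,0,0.01,0,1]
    - [0.0015,0,0.011,0,1]
    - [0.0015,0,0.011,0,1]

```text
clock: 19.25
eef_pos: [0.5047, -0.3766, 0.1013]
eef_rot: [0.668, 0.744, 0.0, 0.0]
contact_force: [-0.7, 0.9, 1.7]
grip_width: 0.0238
```

>>> send_rows:
  deltas:
    - [0,0,0,0,0.3]
    - [0,0,0,0,0.1]
    - [0,0,0,0,-0.1]
    - [0,0,0,0,-0.1]
    - [0,0,-0.03,0,-0.1]
    - [0,0,-0.07,0,-0.1]
    - [0,0,-0.11,0,-0.1]
    - [0,0,-0.11,0,-0.1]

```text
clock: 20.05
eef_pos: [0.5078, -0.3797, 0.2179]
eef_rot: [0.668, 0.744, 0.001, 0.007]
contact_force: [0.9, -1.0, 1.3]
grip_width: 0.0473
```

```bash
python3 g.py 450.6,-188,190,91; python3 - <<'E'
from workcell import eyes
import cv2,pickle
p=eyes.snapshot('scene');cv2.imwrite('pics/a4.png',cv2.resize(p['pixels'][130:290,120:330,::-1],None,fx=3.5,fy=3.5))
from h import *
w=cloud(p);print(rect(w,(.451,-.19),.05,.05,.062),rect(w,(.505,-.376),.05,.055,.067))
E
```

```text
t 20.05 [ 507.8 -379.7  217.9] yaw 96.2 tilt [ 0.011 -0.007] w 47.3 F [ 0.9 -1.   1.3] q [ 0.22  0.46  0.45  1.74 -0.24  0.98  2.44]
450.6,-188,190,91 -> [0.197, -0.0364, 0.0259] twist 5.2
(170, array([ 452.8, -188.6]), array([66.2, 25. ]), 2.6, np.float64(56.3)) (167, array([ 504. , -377.4]), array([67.4, 26.6]), 8.9, np.float64(61.4))
```

View pics/a4.png

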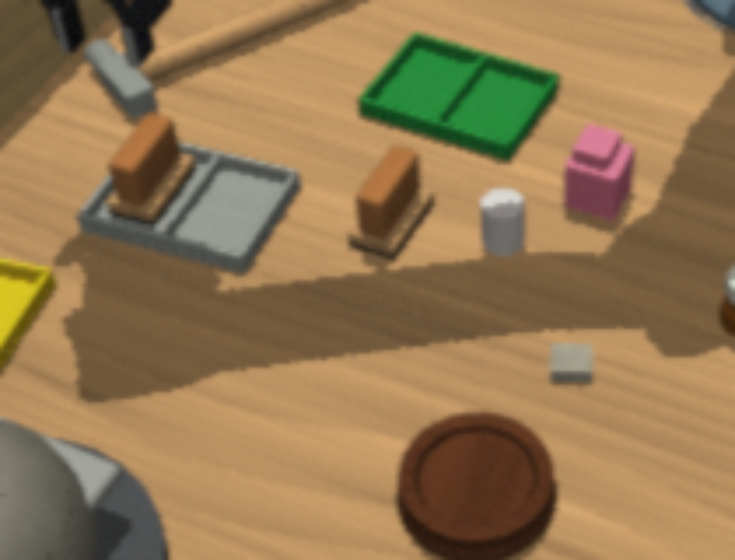

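Sander 1 lies flat in the far bay at (150,170), with its top at 61 mm, which is floor plus 56. Next, sander 2.

>>> send_rows:
  deltas:
    - [0.03,-0.005,0.004,1,-0.25]
    - [0.07,-0.013,0.01,2,-0.25]
    - [0.115,-0.021,0.016,4,-0.25]
    - [0.16,-0.03,0.024,5.2,-0.25]
    - [0.19,-0.035,0.03,5.2,-0.25]
    - [0.197,-0.0365,0.035,5.2,-0.25]
    - [0.197,-0.0365,0.035,5.2,-0.25]
    - [0.197,-0.0365,0.035,5.2,-0.25]

```text
clock: 20.9
eef_pos: [0.4471, -0.1859, 0.1757]
eef_rot: [0.701, 0.713, -0.0, 0.0]
contact_force: [-0.1, -0.9, -0.7]
grip_width: 0.0533
```

```bash
python3 g.py 450.6,-188,94,91
```

```text
t 20.90 [ 447.1 -185.9  175.7] yaw 91.0 tilt [ 0.    -0.001] w 53.3 F [-0.1 -0.9 -0.7] q [-0.08  0.25  0.43  2.11 -0.14  0.8   2.03]
450.6,-188,94,91 -> [-0.002, 0.0035, 0.0817] twist -0.0
```

>>> send_rows:
  deltas:
    - [-0.002,0.003,0.03,0,-0.25]
    - [-0.002,0.003,0.06,0,-0.25]
    - [-0.002,0.003,0.077,0,-0.25]
    - [-0.002,0.003,0.0815,0,-0.25]
    - [-0.002,0.003,0.0815,0,-0.25]
    - [-0.002,0.003,0.0815,0,1]
    - [-0.002,0.003,0.0815,0,1]
    - [-0.002,0.003,0.0815,0,1]

```text
clock: 21.7
eef_pos: [0.4511, -0.1873, 0.0956]
eef_rot: [0.701, 0.713, 0.001, 0.001]
contact_force: [-0.5, -0.5, 2.4]
grip_width: 0.0237
```

>>> send_rows:
  deltas:
    - [0,0,0,0,1]
    - [0,0,0,0,1]
    - [0,0,0,0,1]

```text
clock: 22.0
eef_pos: [0.4511, -0.1873, 0.0956]
eef_rot: [0.701, 0.713, 0.001, 0.001]
contact_force: [-0.4, -0.8, 5.9]
grip_width: 0.0235
```

>>> send_rows:
  deltas:
    - [0,0,-0.03,0,1]
    - [0,0,-0.06,0,1]
    - [0,0,-0.085,0,1]
    - [0,0,-0.1,0,1]
    - [0,0,-0.1,0,1]
    - [0,0,-0.1,0,1]

```text
clock: 22.6
eef_pos: [0.4494, -0.1861, 0.1938]
eef_rot: [0.701, 0.714, -0.0, -0.0]
contact_force: [-0.1, 0.5, -1.7]
grip_width: 0.0235
```

```bash
python3 g.py 497.3,-307.2,190,96.2
```

```text
t 22.60 [ 449.4 -186.1  193.8] yaw 91.1 tilt [-0.001  0.001] w 23.5 F [-0.1  0.5 -1.7] q [-0.1   0.23  0.45  2.1  -0.13  0.85  2.02]
497.3,-307.2,190,96.2 -> [-0.122, 0.0456, 0.0037] twist -5.1
```

>>> send_rows:
  deltas:
    - [-0.015,0.006,0.002,-1,1]
    - [-0.045,0.017,0.002,-2,1]
    - [-0.08,0.03,0.002,-4,1]
    - [-0.108,0.04,0.002,-5.1,1]
    - [-0.122,0.0455,0.002,-5.1,1]
    - [-0.122,0.0455,0.002,-5.1,1]
    - [-0.122,0.0455,0.002,-5.1,1]

```text
clock: 23.3
eef_pos: [0.4968, -0.3062, 0.1909]
eef_rot: [0.668, 0.744, -0.0, -0.002]
contact_force: [0.6, -0.4, -0.7]
grip_width: 0.0235
```

```bash
python3 g.py 497.3,-307.2,110,96.2
```

```text
t 23.30 [ 496.8 -306.2  190.9] yaw 96.1 tilt [-0.003  0.003] w 23.5 F [ 0.6 -0.4 -0.7] q [ 0.11  0.41  0.45  1.87 -0.23  0.91  2.35]
497.3,-307.2,110,96.2 -> [-0.0013, 0.0007, 0.0809] twist -0.1
```

>>> send_rows:
  deltas:
    - [-0.001,0,0.025,0,1]
    - [-0.001,0,0.05,0,1]
    - [-0.001,0,0.07,0,1]
    - [-0.001,0,0.079,0,1]
    - [-0.001,0,0.081,0,1]
    - [-0.001,0,0.081,0,1]

```text
clock: 23.9
eef_pos: [0.498, -0.3079, 0.1116]
eef_rot: [0.668, 0.744, 0.0, -0.0]
contact_force: [-0.0, 0.4, -1.2]
grip_width: 0.0235
```

```bash
python3 g.py 497.3,-307.2,100.6,96.2
```

```text
t 23.90 [ 498.  -307.9  111.6] yaw 96.2 tilt [0. 0.] w 23.5 F [-0.   0.4 -1.2] q [ 0.15  0.53  0.41  1.9  -0.29  0.77  2.4 ]
497.3,-307.2,100.6,96.2 -> [0.0008, -0.0006, 0.011] twist -0.0
```

>>> send_rows:
  deltas:
    - [0.001,0,0.004,0,1]
    - [0.001,0,0.007,0,1]
    - [0.001,0,0.01,0,1]
    - [0.001,0,0.011,0,1]
    - [0.001,0,0.011,0,1]

```text
clock: 24.4
eef_pos: [0.4977, -0.3078, 0.1007]
eef_rot: [0.668, 0.744, 0.0, -0.0]
contact_force: [-0.9, 0.9, 2.2]
grip_width: 0.0237
```

>>> send_rows:
  deltas:
    - [0,0,0,0,0.3]
    - [0,0,0,0,0.1]
    - [0,0,0,0,-0.1]
    - [0,0,0,0,-0.1]
    - [0,0,-0.03,0,-0.1]
    - [0,0,-0.07,0,-0.1]
    - [0,0,-0.11,0,-0.1]
    - [0,0,-0.11,0,-0.1]

```text
clock: 25.2
eef_pos: [0.5011, -0.3105, 0.2168]
eef_rot: [0.669, 0.744, 0.002, 0.006]
contact_force: [1.1, -0.8, -0.2]
grip_width: 0.0469
```

```bash
python3 g.py 429,191,200,0; python3 - <<'E'
from workcell import eyes
import cv2,pickle
p=eyes.snapshot('top');cv2.imwrite('pics/a5.png',cv2.resize(p['pixels'][130:290,120:430,::-1],None,fx=2.5,fy=2.5))
cv2.imwrite('pics/owl.png',cv2.resize(p['pixels'][205:255,170:230,::-1],None,fx=9,fy=9,interpolation=cv2.INTER_CUBIC))
p=eyes.snapshot('scene')
cv2.imwrite('pics/owl2.png',cv2.resize(p['pixels'][195:255,340:400,::-1],None,fx=9,fy=9,interpolation=cv2.INTER_CUBIC))
E
```

```text
t 25.20 [ 501.1 -310.5  216.8] yaw 96.1 tilt [ 0.012 -0.006] w 46.9 F [ 1.1 -0.8 -0.2] q [ 0.1   0.38  0.47  1.85 -0.21  0.94  2.34]
429,191,200,0 -> [0.5064, -0.0186, 0.0132] twist 96.1
```

View pics/a5.png

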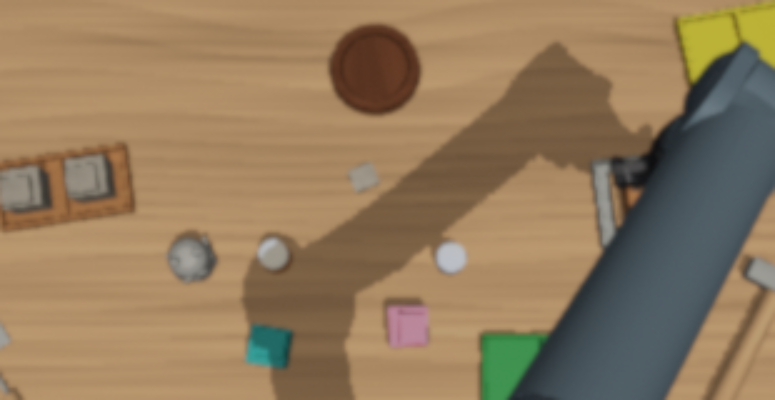

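View pics/owl.png

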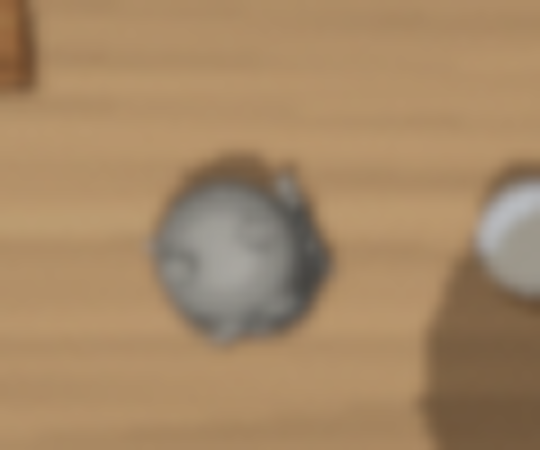

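View pics/owl2.png

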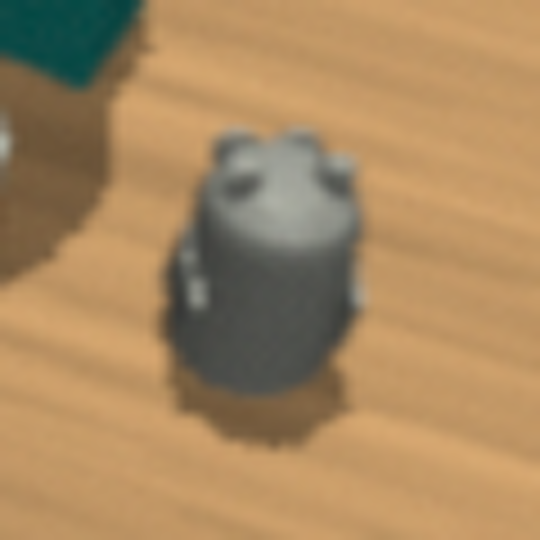

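```bash
python3 - <<'E'
from h import *
import pickle
for n,off in(('scene',(430.5,191)),('top',(427,191.5))):
    p=pickle.load(open(n+'0.pkl','rb'));w=cloud(p)*1000
    m=(np.hypot(w[...,0]-off[0],w[...,1]-off[1])<45)&(w[...,2]>8)
    q=w[m];c=p['pixels'][m]
    r=np.hypot(q[:,0]-off[0],q[:,1]-off[1]);a=np.degrees(np.arctan2(q[:,1]-off[1],q[:,0]-off[0]))
    print(n,'protruding');i=(r>24.5)
    for k in np.where(i)[0]:print(np.round([a[k],r[k],q[k,2]]).astype(int),c[k],end=' ')
    print('\nhigh');
    for k in np.where(q[:,2]>69)[0]:print(np.round([a[k],r[k],q[k,2]]).astype(int),end=' ')
    print()
E
```

```text
scene protruding
[-130   28   61] [183 150 109] [-146   26   60] [170 148 118] [-173   26   62] [160 145 122] [-120   26   61] [170 138 101] [-132   25   60] [121 117 106] [-124   27   56] [150 123  92] [-126   27   52] [147 118  88] [-80  26  29] [154 122  86] [-35  25  51] [68 68 64] [-87  25  22] [128 105  75] [13 25 61] [83 84 80] [104  25  38] [128 113  93] [-78  25  23] [108  90  67] [103  26  35] [133 118  98] [-40  27  39] [75 77 72] [25 26 56] [77 78 74] [91 26 37] [132 123 106] [-51  25  28] [65 63 57] [-36  28  37] [71 72 68] [-30  27  40] [125 126 119] [40 25 49] [75 77 73] [80 25 38] [78 79 75] [88 27 35] [131 128 117] [-47  25  27] [68 62 55] [-38  26  32] [66 66 64] [-28  28  37] [120 122 115] [81 25 34] [72 72 68] [78 28 37] [123 121 110] [-58  25  17] [106  86  64] [-45  25  24] [62 58 54] [-30  30  34] [59 60 56] [-27  27  34] [83 82 78] [77 27 33] [62 63 58] [82 28 32] [103  94  81] [-41  26  22] [57 56 50] [-34  26  26] [57 60 57] [83 27 26] [73 68 62] [-38  26  20] [62 59 53] [-33  25  22] [62 65 60] [89 25 19] [65 65 62] [88 27 20] [94 84 68] [-37  26  17] [71 6
[... 920 characters left out ...]
1  89] [-137   25   58] [89 85 79] [136  25  23] [131 110  88] [141  26  13] [139 116  90] [170  27  60] [148 122  94] [173  26  54] [142 119  94] [163  39   8] [165 132  95] 
high
[ 4 17 70] [-5 17 71] [-26  16  69] [20 12 69] [-33  13  70] [-43  15  72] [-50  17  73] [-27   9  70] [-40  11  69] [-54  13  75] [-56  15  70] [-55   9  72] [-61  11  71] [-69  14  74] [-70   8  72] [-75  11  71] [-81  18  70] [91 14 74] [91 11 74] [89  3 71] [76  1 69] [100  17  73] [102  14  75] [105  11  74] [106   9  70] [113   7  71] [179   3  74] [-141    4   72] [108  18  73] [114  14  76] [116  12  73] [134   8  72] [170   5  69] [-126    9   70] [116  19  72] [124  16  77] [-165    8   71] [147  16  70]
```

The arm hides the tray for now, and the box's blanks are fine. The owl's ears lie along about −67°/112° and its eyes at about −155°. Jaws along 112° therefore keep clear of face and beak, and the jar stays clear too.

>>> send_rows:
  deltas:
    - [0.03,0.0,0,0,-0.5]
    - [0.07,0.0,0,0,-0.6]
    - [0.115,0.0,0,0,-0.6]
    - [0.16,0.0,0,0,-0.6]
    - [0.205,0.0,0,0,-0.6]
    - [0.25,0.0,0,-3,-0.6]
    - [0.295,0.0,0,-8,-0.6]
    - [0.34,0.0,0,-15.9,-0.6]

```text
clock: 26.1
eef_pos: [0.4595, 0.032, 0.2087]
eef_rot: [0.557, 0.831, -0.001, -0.001]
contact_force: [0.1, -0.3, 0.5]
grip_width: 0.0684
```

>>> send_rows:
  deltas:
    - [0,0,0,0,-0.6]
    - [0,0,0,0,-0.6]

```text
clock: 26.3
eef_pos: [0.46, 0.0314, 0.2089]
eef_rot: [0.558, 0.83, -0.001, -0.001]
contact_force: [-0.6, 0.5, -0.3]
grip_width: 0.0682
```

```bash
python3 g.py 428.7,191.6,195,112;python3 - <<'E'
from workcell import eyes
import cv2
from h import *
p=eyes.snapshot('top');cv2.imwrite('pics/a6.png',cv2.resize(p['pixels'][130:290,120:430,::-1],None,fx=2.5,fy=2.5))
w=cloud(p);print(rect(w,(.497,-.307),.05,.055,.067),rect(w,(.505,-.376),.05,.055,.067),rect(w,(.498,-.307),.05,.015,.023))
E
```

```text
t 26.30 [460.   31.4 208.9] yaw 112.2 tilt [-0.003 -0.001] w 68.2 F [-0.6  0.5 -0.3] q [-0.41  0.15  0.27  2.13 -0.05  0.87  1.85]
428.7,191.6,195,112 -> [0.1602, 0.0316, 0.0139] twist 0.2
(196, array([ 495.9, -307. ]), array([65.6, 24.3]), 6.5, np.float64(61.4)) (201, array([ 501.2, -375.2]), array([66.1, 24.6]), 4.9, np.float64(61.0)) (185, array([ 499. , -312.3]), array([97.6, 87.7]), 5.3, np.float64(18.4))
```

View pics/a6.png

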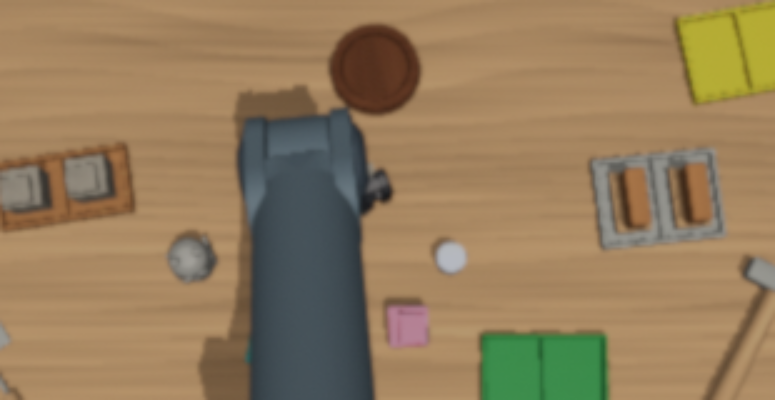

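Both sanders are flat in the tray at (635,198) and (695,193), tops at 61 mm. On to the owl.

>>> send_rows:
  deltas:
    - [0.03,0.006,0.002,0,-0.65]
    - [0.07,0.014,0.006,0,-0.65]
    - [0.11,0.022,0.01,0,-0.65]
    - [0.145,0.029,0.013,0,-0.65]
    - [0.16,0.0315,0.014,0,-0.65]
    - [0.16,0.0315,0.014,0,-0.65]
    - [0.16,0.0315,0.014,0,-0.65]
    - [0.16,0.0315,0.014,0,-0.65]

```text
clock: 27.15
eef_pos: [0.4313, 0.1877, 0.196]
eef_rot: [0.561, 0.828, -0.001, 0.0]
contact_force: [-0.4, -0.8, 0.1]
grip_width: 0.0704
```

```bash
python3 g.py 428.7,191.6,92,112
```

```text
t 27.15 [431.3 187.7 196. ] yaw 111.8 tilt [-0.    -0.001] w 70.4 F [-0.4 -0.8  0.1] q [-0.63  0.18  0.14  2.12 -0.03  0.84  1.48]
428.7,191.6,92,112 -> [0.0047, -0.0008, 0.104] twist -0.2
```

>>> send_rows:
  deltas:
    - [0.003,-0.001,0.01,0,-0.65]
    - [0.004,-0.001,0.02,0,-0.65]
    - [0.004,-0.001,0.02,0,-0.65]

```text
clock: 27.45
eef_pos: [0.4268, 0.1927, 0.1744]
eef_rot: [0.559, 0.829, -0.002, -0.001]
contact_force: [-1.1, 0.3, -0.7]
grip_width: 0.0706
```

```bash
python3 g.py 428.7,191.6,92,112
```

```text
t 27.45 [426.8 192.7 174.4] yaw 112.0 tilt [-0.004 -0.002] w 70.6 F [-1.1  0.3 -0.7] q [-0.63  0.22  0.13  2.14 -0.04  0.8   1.48]
428.7,191.6,92,112 -> [-0.0017, 0.0017, 0.0824] twist -0.0
```

>>> send_rows:
  deltas:
    - [-0.001,0.001,0.025,0,-0.65]
    - [-0.001,0.001,0.05,0,-0.65]
    - [-0.001,0.001,0.07,0,-0.65]
    - [-0.001,0.001,0.08,0,-0.65]
    - [-0.001,0.001,0.082,0,-0.65]
    - [-0.001,0.001,0.082,0,1]
    - [-0.001,0.001,0.082,0,1]
    - [-0.001,0.001,0.082,0,1]
  force: 40

```text
clock: 28.25
eef_pos: [0.4303, 0.1935, 0.0954]
eef_rot: [0.559, 0.829, 0.001, 0.001]
contact_force: [0.1, -0.3, 1.9]
grip_width: 0.0452
```

>>> send_rows:
  deltas:
    - [0,0,0,0,1]
    - [0,0,0,0,1]
    - [0,0,0,0,1]

```text
clock: 28.55
eef_pos: [0.4304, 0.1935, 0.0954]
eef_rot: [0.559, 0.829, 0.001, 0.001]
contact_force: [-0.7, 0.4, 5.4]
grip_width: 0.045
```

>>> send_rows:
  deltas:
    - [0,0,-0.03,0,1]
    - [0,0,-0.06,0,1]
    - [0,0,-0.09,0,1]
    - [0,0,-0.11,0,1]
    - [0,0,-0.11,0,1]
    - [0,0,-0.11,0,1]

```text
clock: 29.15
eef_pos: [0.4287, 0.193, 0.2035]
eef_rot: [0.559, 0.829, -0.0, -0.0]
contact_force: [-0.4, 0.1, -3.2]
grip_width: 0.0449
```

```bash
python3 g.py 655.5,-13.5,200,112
```

```text
t 29.15 [428.7 193.  203.5] yaw 112.0 tilt [-0.001 -0.   ] w 44.9 F [-0.4  0.1 -3.2] q [-0.64  0.17  0.14  2.11 -0.03  0.86  1.47]
655.5,-13.5,200,112 -> [-0.2765, 0.1328, 0.0034] twist 0.0
```

>>> send_rows:
  deltas:
    - [-0.017,0.008,0,0,1]
    - [-0.05,0.025,0,0,1]
    - [-0.09,0.043,0,0,1]
    - [-0.13,0.062,0,0,1]
    - [-0.17,0.082,0,0,1]
    - [-0.21,0.101,0,0,1]
    - [-0.245,0.118,0,0,1]
    - [-0.27,0.13,0,0,1]

```text
clock: 29.95
eef_pos: [0.6512, -0.0116, 0.2008]
eef_rot: [0.56, 0.828, -0.002, -0.001]
contact_force: [-0.3, -0.5, -3.1]
grip_width: 0.0453
```

>>> send_rows:
  deltas:
    - [-0.005,0.002,0,0,1]
    - [-0.005,0.002,0,0,1]
    - [-0.005,0.002,0,0,1]

```text
clock: 30.25
eef_pos: [0.653, -0.0106, 0.202]
eef_rot: [0.558, 0.83, -0.001, -0.002]
contact_force: [-0.5, -0.3, -2.6]
grip_width: 0.0449
```

```bash
python3 g.py 655.5,-13.5,124,112
```

```text
t 30.25 [653.  -10.6 202. ] yaw 112.1 tilt [-0.005  0.001] w 44.9 F [-0.5 -0.3 -2.6] q [-0.25  0.5   0.26  1.68 -0.15  0.99  2.02]
655.5,-13.5,124,112 -> [-0.0039, 0.0015, 0.078] twist 0.1
```

>>> send_rows:
  deltas:
    - [-0.003,0.001,0.025,0,1]
    - [-0.003,0.001,0.05,0,1]
    - [-0.003,0.001,0.068,0,1]
    - [-0.003,0.001,0.076,0,1]
    - [-0.003,0.001,0.078,0,1]
    - [-0.003,0.001,0.078,0,1]

```text
clock: 30.85
eef_pos: [0.6572, -0.0142, 0.1267]
eef_rot: [0.559, 0.829, 0.0, 0.0]
contact_force: [0.9, -0.1, -2.4]
grip_width: 0.0452
```

```bash
python3 g.py 655.5,-13.5,114.4,112;python3 - <<'E'
from workcell import eyes
import cv2
p=eyes.snapshot('scene');cv2.imwrite('pics/a7.png',cv2.resize(p['pixels'][200:320,190:330,::-1],None,fx=5,fy=5))
E
```

```text
t 30.85 [657.2 -14.2 126.7] yaw 112.1 tilt [0.001 0.   ] w 45.2 F [ 0.9 -0.1 -2.4] q [-0.23  0.6   0.24  1.71 -0.18  0.86  2.05]
655.5,-13.5,114.4,112 -> [0.0013, -0.0013, 0.0123] twist 0.1
```

View pics/a7.png

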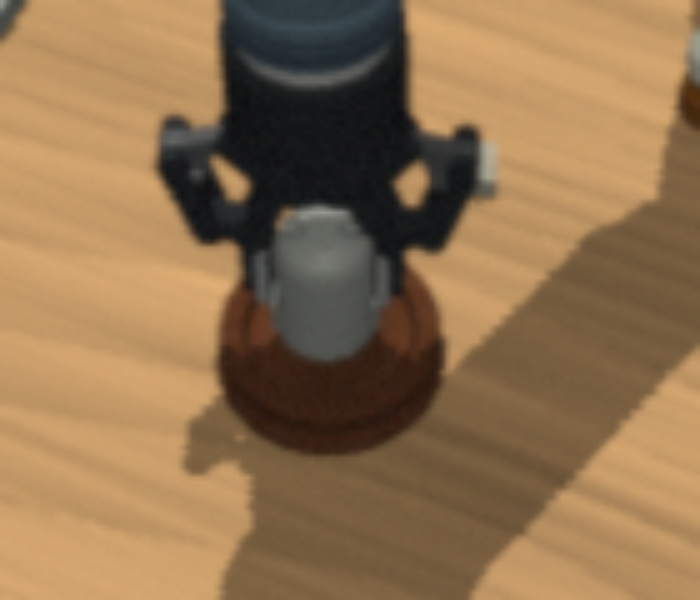

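The owl is upright and centred over the recess at (325,340). Setting it down.

>>> send_rows:
  deltas:
    - [0.001,-0.001,0.004,0,1]
    - [0.001,-0.001,0.008,0,1]
    - [0.001,-0.001,0.011,0,1]
    - [0.001,-0.001,0.0125,0,1]
    - [0.001,-0.001,0.0125,0,1]

```text
clock: 31.4
eef_pos: [0.6557, -0.0141, 0.1146]
eef_rot: [0.559, 0.829, -0.0, -0.0]
contact_force: [-3.0, 0.6, 1.4]
grip_width: 0.0445
```

>>> send_rows:
  deltas:
    - [0,0,0,0,0.1]
    - [0,0,0,0,-0.2]
    - [0,0,0,0,-0.6]
    - [0,0,0,0,-0.6]
    - [0,0,-0.03,0,-0.6]
    - [0,0,-0.07,0,-0.6]
    - [0,0,-0.11,0,-0.6]
    - [0,0,-0.13,0,-0.6]

```text
clock: 32.2
eef_pos: [0.6579, -0.0144, 0.2484]
eef_rot: [0.559, 0.829, 0.002, 0.003]
contact_force: [0.7, -0.1, 0.1]
grip_width: 0.0686
```

>>> send_rows:
  deltas:
    - [-0.03,-0.03,-0.02,0,-0.6]
    - [-0.06,-0.06,-0.04,0,-0.6]
    - [-0.09,-0.1,-0.04,0,-0.6]
    - [-0.12,-0.14,-0.04,0,-0.6]
    - [-0.12,-0.17,-0.04,0,-0.6]
    - [-0.12,-0.17,-0.04,0,-0.6]
    - [-0.12,-0.17,-0.04,0,-0.6]

```text
clock: 32.9
eef_pos: [0.5428, -0.1896, 0.284]
eef_rot: [0.56, 0.829, 0.001, 0.0]
contact_force: [0.8, 0.4, 0.8]
grip_width: 0.0687
```

```bash
python3 g.py;python3 - <<'E'
from workcell import eyes
import cv2
from h import *
for n in('scene','top'):
    p=eyes.snapshot(n);cv2.imwrite(f'pics/f_{n}.png',cv2.resize(p['pixels'][:,:,::-1],(784,588),interpolation=cv2.INTER_CUBIC))
    w=cloud(p)
    for k,c,r,z in(('owl',(.656,-.014),.03,(.075,.1)),('s1',(.505,-.376),.05,(.055,.067)),('s2',(.497,-.307),.05,(.055,.067)),('b1',(.51,.383),.045,(.046,.056)),('b2',(.521,.309),.045,(.046,.056)),('tin',(.43,-.098),.035,(.037,.047)),('jar',(.435,.1),.035,(.045,.055))):
        print(n,k,rect(w,c,r,*z))
E
```

```text
t 32.90 [ 542.8 -189.6  284. ] yaw 111.9 tilt [0.001 0.   ] w 68.7 F [0.8 0.4 0.8] q [-0.04  0.27  0.36  1.82 -0.11  1.07  2.31]
scene owl (291, array([654.7, -15.2]), array([48.1, 42.2]), 21.6, np.float64(83.9))
scene s1 (168, array([ 504.7, -376.9]), array([67.6, 25.7]), 5.7, np.float64(61.5))
scene s2 (172, array([ 499.6, -307.3]), array([67.4, 25.7]), 6.0, np.float64(61.3))
scene b1 (191, array([511.2, 381.3]), array([44.9, 43.9]), 9.5, np.float64(52.3))
scene b2 (181, array([522.4, 307.8]), array([47.9, 42.4]), 9.3, np.float64(52.3))
scene tin (101, array([ 432.8, -101.2]), array([32.4, 29.6]), 25.6, np.float64(42.3))
scene jar (117, array([436.4,  97.7]), array([33.4, 30.6]), 21.4, np.float64(50.4))
top owl (201, array([649.9, -14.2]), array([47.1, 42. ]), 0.0, np.float64(84.2))
top s1 (201, array([ 501. , -375.6]), array([66.7, 24.8]), 6.7, np.float64(60.8))
top s2 (189, array([ 495.2, -306.8]), array([65.3, 24.3]), 6.6, np.float64(61.2))
top b1 (112, array([508.7, 382.9]), array([44.3, 44.7]), 8.2, np.float64(51.8))
top b2 (108, array([521.4, 309.8]), array([44.2, 43.5]), 9.4, np.float64(52.2))
top tin (105, array([430.4, -97.9]), array([31.2, 31.5]), 3.9, np.float64(42.6))
top jar (109, array([433. , 100.2]), array([30.8, 31. ]), 89.9, np.float64(50.4))
```

View pics/f_scene.png

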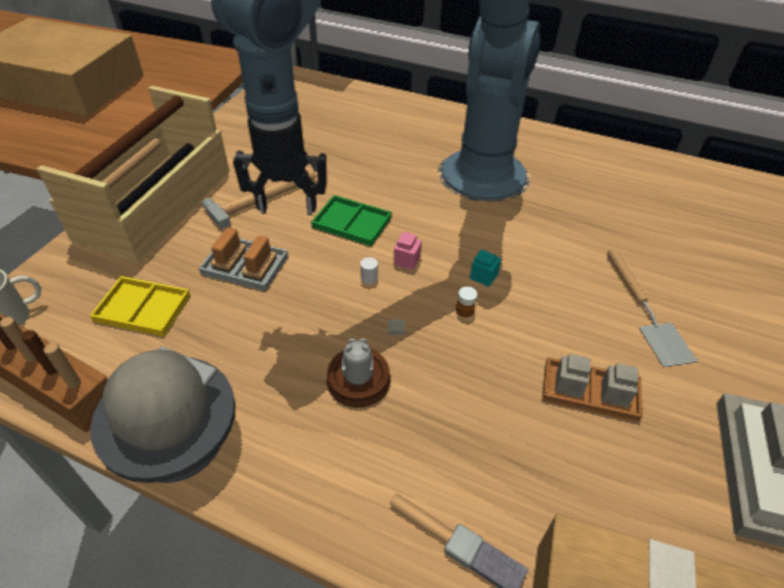

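View pics/f_top.png

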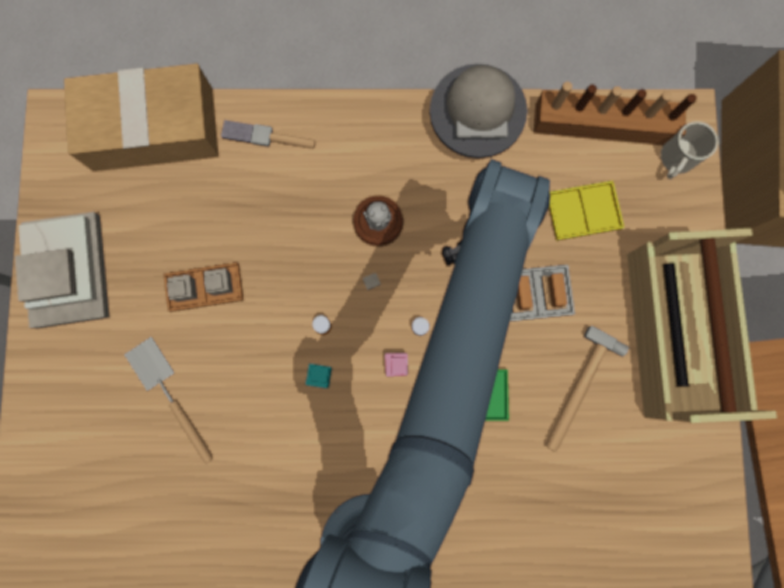

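Both pictures show every piece in place: owl at (358,362) in the scene view, sanders at (226,248)/(258,257), blanks at (573,375)/(621,385). The tin and jar are unmoved. Handing in.

```bash
python3 -c "
from workcell import bot
print(bot.sign_off())"
```

```text
the job is handed in; nothing more can be done
None
```

The table is tidied and the job is handed in, at about 33 s on the robot's clock. I worked in the order asked: blanks, then sanding blocks, then owl. Each piece was lowered until the wrist force showed contact, then released.

Last checks, from both cameras with the gripper well clear:
- **Blanks:** both upright, one per bay. Their block tops read 52 mm, which is the 6 mm floor plus 46 mm.
- **Sanding blocks:** both pad down and flat, one per bay. Their tops read 61 mm, which is the 5 mm floor plus 56 mm.
- **Owl:** upright in the plinth recess, within about 5 mm of its centre.
- **Tin and jar:** within 0.4 mm of where they started.

The two cameras disagree by about 2–5 mm in x, so I used averages; this is well inside every bay's clearance. At the moments I sampled it, the contact force never passed about 7 N. No check failed.

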